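Feed mortar prisms into the moist-curing box with its return slide

ROBOT

A 7-joint arm with a two-finger parallel gripper is mounted at the origin on a cart in front of the work surface, level with it; the furniture and walls round the work are solid. World frame = base frame: x ahead of the robot, y to its left, z up, the work surface at z = 0. Lengths are in m, angles in rad, forces in N, time in s.
With the tool pointing down it reaches from about 0.4 to 0.875 m from the base axis. Payload 19.3 kg.
Tool frame: the origin (TCP) lies midway between the tips of the shut fingers; the grasp point (between the pads) lies 19 mm behind it; z points along the fingers, y is the direction in which the jaws open and shut (so a half turn about z gives the same grasp; the last joint's range is limited). The gripper opens to 85 mm and grips with 20 to 120 N. Pads are 22 mm wide; open, the fingers measure 114 mm over their backs; the gripper's body (76 mm by 85 mm) begins 54 mm behind the grasp point. The pads swing forward as they close: fully open they stand 13 mm farther back than shut.
Start: joints at [-1.408, 0.521, -0.036, 1.599, 0.021, 1.021, -0.113], TCP at [0.144, 0.608, 0.231] pointing down, gripper open.
Joint ranges: [-2.91, 2.91], [-0.3, 2.13], [-1.5, 1.42], [0.17, 2.43], [-1.26, 4.41], [0.16, 1.93], [-2.52, 2.52]. Speed limits (rad/s): [1.89, 1.89, 2.39, 2.39, 3.01, 3.01, 3.01].

INTERFACE

Orientations are given as [roll, pitch, yaw] about the fixed x, y, z axes, in that order (R = Rz(yaw) Ry(pitch) Rx(roll)).
In Python, from workcell import bot gives the robot as it stands.
- The arm moves only by the tool servo_tool, never from a script. Its argument "plan" is a list of rows, each a list of 5 numbers: the shift along the world's x, y, z in mm, then the turn about the world's z in rad, then the gripper's target within -1 to 1 (shut at 1, half-way at 0, fully open at -1). In form: [[tx, ty, tz, yaw, jaw], ...]. A call has exactly 10 rows; each row is the pose to reach, as a shift and turn from the pose commanded when the call began; what a row does not reach only later rows make up. A row lasts 1/12 s, in which the tool goes at most 41.7 mm and 7.16 degrees, less where a joint would pass 70% of its speed; a pose out of reach is approached as far as the arm can. A call with a gripper value outside its range is refused whole. The fingers move at their own pace and stop on an object; "squeeze" is the grip in N (left out, the last holds). Time passes only in rows, so rows that repeat a pose let the fingers close, or fill a call up. It gives the time, the measured TCP pose, the force and the opening at its end, in the units of the state.
- bot.observe(): the state, without advancing time (a new reading comes with each control period).
- bot.grab_frame(name): name is "scene" or "top" or "wrist"; returns the picture (400x640x3 uint8, blue, green, red); there is no depth.
- bot.calibration(name): a dict with "fx", "fy", "cx", "cy" (pixels), "k1" (the pictures are not rectified: a ray, as slopes to the right and down, at radius r is drawn at 1 + k1 r^2 times it, then the intrinsics apply), "T" (4x4, takes a point from camera to world coordinates). Camera axes: x right, y down, z forward; pixel columns grow to the right and rows downward; lengths in m; the calibration is good to about 2 mm. A picture is of the moment at which its call begins: read the wrist's pose just before it. calibration takes no time and is no camera call; for the wrist camera it gives the pose at the moment of the call.
- bot.job_done(): hands the job in, once; it reports no verdict.
The state is a dict: "clock": time; "qpos": joint angles; "qd": joint speeds; "joint_efforts": joint torques, N m; "position": TCP position; "tool_rot": TCP orientation; "force": force on the tool from outside, world axes, zero at the start; "moment": the same for the moment, N m; "grip_width": finger opening in m.
Only numpy, scipy, OpenCV 4.12 (cv2) and the standard library are available. Lean on these libraries where they do the work, as an engineer would, in place of code of your own. Each camera call takes 0.05 s, during which the arm holds its last target.

TASK

Put today's mortar prisms (two or three) away in the moist-curing box. First take the wooden block out of the loading bay and lay it on the box's clear roof; then, one prism at a time, lay the prism across the bay, push the knobbed slide to its end so that it drives the prism through the flap, and let the slide go so that it snaps back home by itself. Never push a prism through the flap with the fingers. When all are inside and the flap hangs shut, lay the wooden block back flat in the bay, across it as the prisms were, and leave the other things on the bench where they stand.

Things in the scene. Friction and masses are not known exactly. Their poses are not given: they have to be found in the camera images.
- damp_box: moist-curing box on a low metal deck, fixed. Origin on the bench under its flap; y is the push direction (roughly world +y), x across, z up. Along y: knobbed slide (-272 to -145 mm), open loading bay (-145 to 0), flap (0), box with clear roof (0 to 206). Bay and box: 176 mm wide inside, floor 20 mm above the bench; bay guides 24 mm high, roof top at 90 mm. Holds three prisms side by side
- bay (a point): the spot on the loading bay's floor (20 mm above the bench, 80 mm before the flap) for the middle of a prism; axes as damp_box. The bay runs from 65 mm behind it, at the slide's pusher face (150 mm wide, 30 mm high), to the flap, and is 176 mm wide in x. A prism goes in lying across, its length along this x
- roof (a point): centre of the top of the box's flat clear roof (186 mm in x, 208 mm in y), axes as damp_box
- slide (a joint): travel of the spring-return slide in m, along damp_box +y: 0 home (held by its spring), 0.200 at its end stop. The spring pushes back with 2 N at home, 7 N at the end, and returns it by itself in about half a second when let go. At the end its face stands 55 mm past the flap. Pushing three prisms takes up to about 20 N
- knob (a point): centre of the black knob on the slide, 44 mm (x) x 26 mm (y) x 44 mm (z), 139 mm above the bench on a 20 mm post; it moves with the slide and at the end stands 23 mm before the flap, clear above the roof. It can be pushed on its flat -y side or pinched
- flap (a joint): angle in rad of the steel flap between bay and box, 42 mm long, hinged along its top edge 70 mm above the bench: 0 hanging shut, up to 1.45 swung into the box. Lightly sprung shut; it cannot swing out towards the bay. It shuts behind a prism that the slide has pushed all the way to its end
- wood_block_mid (a point): wooden block 110 x 40 x 28 mm, 0.11 kg, lying in the loading bay at the start to keep it covered; the point is its centre (14 mm above what it lies on), its own y axis runs along its 110 mm length
- wood_block: the same wooden block, origin at the centre of its underside
- prism_1_mid (a point): grey mortar prism, a bar 160 x 40 x 40 mm, 0.3 to 0.5 kg, with a small paper label on one side, lying on the bench at the robot's right; the point is its centre (20 mm above what it lies on), its own y axis runs along its 160 mm length. None if this prism is absent today
- prism_1: the same prism, origin at the centre of its underside as first laid
- prism_2_mid (a point): grey mortar prism, a bar 160 x 40 x 40 mm, 0.3 to 0.5 kg, lying on the bench at the robot's right; the point is its centre (20 mm above what it lies on), its own y axis runs along its 160 mm length. None if this prism is absent today
- prism_2: the same prism, origin at the centre of its underside as first laid
- prism_3_mid (a point): grey mortar prism, a bar 160 x 40 x 40 mm, 0.3 to 0.5 kg, lying on the bench at the robot's right; the point is its centre (20 mm above what it lies on), its own y axis runs along its 160 mm length. None if this prism is absent today
- prism_3: the same prism, origin at the centre of its underside as first laid
- cube: a 50 mm grey mortar cube, a bystander; origin at the centre of its underside
- cap: a round cream plastic cap, 58 mm across, 37 mm high, a bystander; origin at the centre of its underside
- jar: a clear screw jar with grey contents and pale lid, 68 mm across, 104 mm high, a bystander; origin at the centre of its underside

How it is judged:
By the outcome, as a careful person would: the job done as asked, in the order asked, and still so for the second after the job is handed in, with the robot touching nothing.
Of prism_1, prism_2, prism_3 only 2 to 3 are there at a start; the rules pass over those that are not, and their reading is None.
At some moment in a run one of prism_1, prism_2, prism_3 may be knocked a few centimetres aside while the robot is not near it.
Once in a run the grip may slacken for a moment while it holds something.
It also fails if it takes over 210 s, if anything falls off the work surface, if the arm or the gripper's body presses on something with over 40 N, if the wrist force passes 120 N, or if a joint passes its speed limit or range.

## Working session

There is one attempt and no reset: what is moved stays moved. The work goes in short steps, Python scripts to look and compute and a tool call to move; the robot and the scene stay as the last step left them, time stands still between calls to the robot, and variables do not carry over. Pictures are saved under pics/ and viewed, and the job is handed in when it is done.

Besides the shell and the picture viewer there is one more tool, called after "Call:" as name([rows], argument=value, ...), one row to a line, values as JSON. servo_tool: Moves the arm, as the interface text tells. Its arguments: {"type":"object","properties":{"plan":{"type":"array","items":{"type":"array","items":{"type":"number"}}},"squeeze":{"type":"number"}},"required":["plan"]}

```bash
mkdir -p pics; cat > h.py <<'E'
import numpy as np, cv2
from workcell import bot
def snap(n,f):
    im=bot.grab_frame(n); cv2.imwrite('pics/'+f+'.png',im); return im
def ray(c,u,v):
    x=(u-c['cx'])/c['fx']; y=(v-c['cy'])/c['fy']
    rd=np.hypot(x,y); r=rd
    for _ in range(30): r=rd/(1+c['k1']*r*r)
    s=r/rd if rd>0 else 1
    T=np.array(c['T']); return T[:3,3],T[:3,:3]@np.array([x*s,y*s,1])
def pz(c,u,v,z):
    o,d=ray(c,u,v); return o+d*(z-o[2])/d[2]
def proj(c,p):
    T=np.array(c['T']); q=T[:3,:3].T@(np.array(p)-T[:3,3]); x,y=q[:2]/q[2]
    k=1+c['k1']*(x*x+y*y); return c['fx']*x*k+c['cx'],c['fy']*y*k+c['cy']
def st():
    s=bot.observe(); 
    for k in ('clock','position','tool_rot','force','grip_width'): print(k,np.round(s[k],4))
    return s
E
python3 - <<'E'
from h import *
import json
for n in ('scene','top','wrist'):
    c=bot.calibration(n); print(n,{k:np.round(v,4).tolist() for k,v in c.items()})
    snap(n,n+'0')
st()
E
```

```text
scene {'fx': 400.6097, 'fy': 400.6097, 'cx': 313.1854, 'cy': 193.7219, 'k1': -0.0238, 'T': [[0.4681, -0.6357, 0.6138, -0.3414], [-0.8836, -0.3395, 0.3224, -0.4349], [0.0034, -0.6933, -0.7206, 1.1804], [0.0, 0.0, 0.0, 1.0]]}
top {'fx': 364.7198, 'fy': 364.7198, 'cx': 323.1561, 'cy': 201.078, 'k1': 0.008, 'T': [[0.0077, -0.9904, 0.1378, 0.3924], [-0.9995, -0.0036, 0.03, 0.0165], [-0.0292, -0.138, -0.99, 1.146], [0.0, 0.0, 0.0, 1.0]]}
wrist {'fx': 321.9202, 'fy': 321.9202, 'cx': 318.2988, 'cy': 196.5572, 'k1': -0.0086, 'T': [[0.2297, 0.9222, 0.3112, 0.0645], [0.9733, -0.2173, -0.0746, 0.6262], [-0.0012, 0.32, -0.9474, 0.3745], [0.0, 0.0, 0.0, 1.0]]}
clock 0.15
position [0.1442 0.6079 0.2309]
tool_rot [-3.1408e+00  1.0000e-04  2.9088e+00]
force [-0.5759  0.238   0.2303]
grip_width 0.0853
```

View pics/scene0.png

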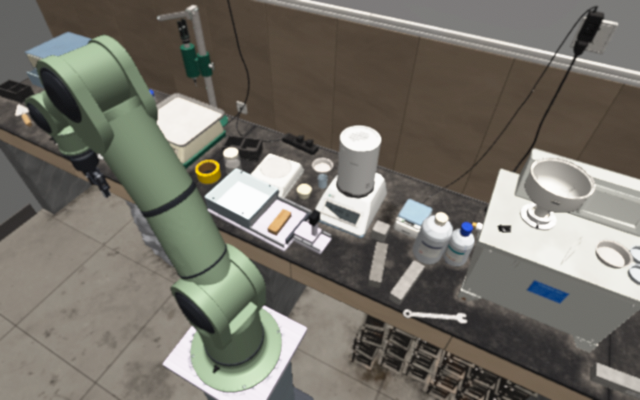

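View pics/top0.png

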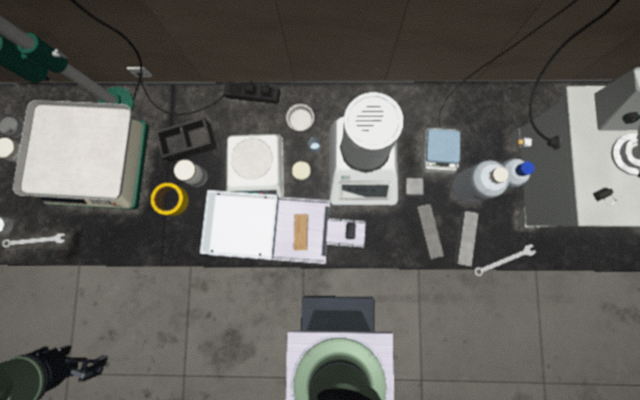

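View pics/wrist0.png

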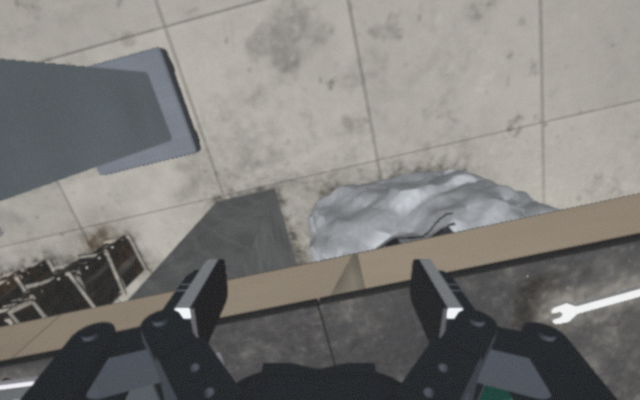

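The top view shows two prisms, at about (430,231) and (468,238). The cube is at (414,186), the block at (301,231) and the knob at (350,230). I'll enlarge these.

```bash
python3 - <<'E'
from h import *
im=cv2.imread('pics/top0.png')
cv2.imwrite('pics/a.png',cv2.resize(im[180:275,190:380],None,fx=4.2,fy=4.2,interpolation=cv2.INTER_CUBIC))
cv2.imwrite('pics/b.png',cv2.resize(im[160:280,390:550],None,fx=5,fy=5,interpolation=cv2.INTER_CUBIC))
E
```

```text
(no output)
```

View pics/a.png

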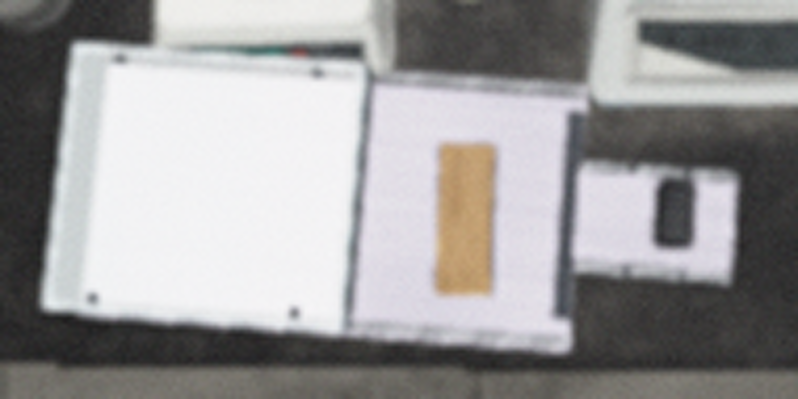

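View pics/b.png

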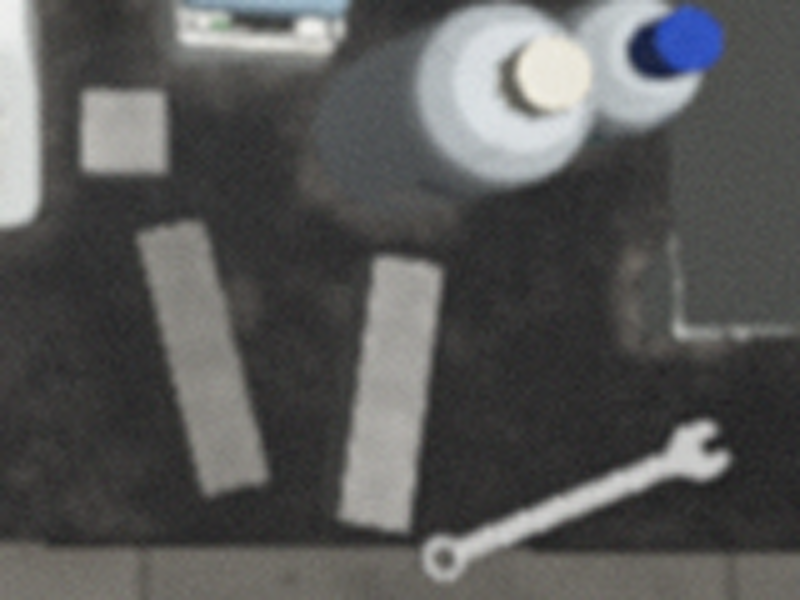

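```bash
python3 - <<'E'
from h import *
c=bot.calibration('top')
A=lambda u,v,z: pz(c,190+(u+.5)/4.2-.5,180+(v+.5)/4.2-.5,z)
B=lambda u,v,z: pz(c,390+(u+.5)/5-.5,160+(v+.5)/5-.5,z)
def rect(n,f,P,z):
    q=np.array([f(u,v,z)[:2]*1000 for u,v in P],np.float32)
    r=cv2.minAreaRect(q); e1=(q[2]+q[3]-q[0]-q[1])/2
    print(n,'center',q.mean(0).round(1),'size',np.round(r[1],1),'long-axis angle deg',np.degrees(np.arctan2(e1[1],e1[0])).round(1)); print(q.round(0).tolist())
rect('block',A,[(440,143),(496,145),(493,295),(437,292)],.048)
rect('prA',B,[(137,235),(205,220),(268,490),(207,497)],.04)
rect('prB',B,[(375,255),(443,265),(410,535),(338,518)],.04)
rect('knob',A,[(662,180),(694,180),(692,245),(657,243)],.161)
rect('roof',A,[(72,42),(368,64),(345,332),(42,308)],.09)
rect('cube',B,[(81,89),(167,89),(167,173),(81,173)],.05)
rect('pusher',A,[(567,113),(583,113),(572,315),(554,315)],.05)
rect('guides',A,[(370,72),(587,90),(572,350),(346,330)],.044)
E
```

```text
block center [452.3 116.7] size [ 40.5 108.2] long-axis angle deg 179.8
[[506.0, 137.0], [505.0, 96.0], [398.0, 97.0], [400.0, 137.0]]
prA center [ 455.6 -272.6] size [164.5  42.2] long-axis angle deg -167.8
[[530.0, -235.0], [540.0, -276.0], [378.0, -308.0], [374.0, -272.0]]
prB center [ 436.8 -382.8] size [ 42.5 162.5] long-axis angle deg 170.0
[[519.0, -377.0], [513.0, -417.0], [353.0, -390.0], [362.0, -348.0]]
knob center [451.  -28.3] size [22.4 41.6] long-axis angle deg 176.7
[[471.0, -19.0], [472.0, -40.0], [430.0, -38.0], [431.0, -16.0]]
roof center [472.1 294.3] size [212.4 186.2] long-axis angle deg 176.6
[[572.0, 394.0], [557.0, 184.0], [372.0, 195.0], [387.0, 405.0]]
cube center [ 592.8 -226.5] size [51.7 53.1] long-axis angle deg 178.5
[[619.0, -201.0], [619.0, -253.0], [567.0, -252.0], [567.0, -200.0]]
pusher center [456.3  43.1] size [ 12.7 145. ] long-axis angle deg 177.0
[[528.0, 45.0], [528.0, 34.0], [384.0, 41.0], [384.0, 53.0]]
guides center [459.2 115.7] size [161.9 188.6] long-axis angle deg 176.6
[[559.0, 189.0], [546.0, 31.0], [360.0, 40.0], [372.0, 202.0]]
```

Call:
servo_tool([
  [308,-491,-91,0.23,-1],
  [308,-491,-91,0.23,-1],
  [308,-491,-91,0.23,-1],
  [308,-491,-91,0.23,-1],
  [308,-491,-91,0.23,-1],
  [308,-491,-91,0.23,-1],
  [308,-491,-91,0.23,-1],
  [308,-491,-91,0.23,-1],
  [308,-491,-91,0.23,-1],
  [308,-491,-91,0.23,-1],
], squeeze=60)

```text
clock: 0.98
position: [0.3635, 0.2576, 0.1665]
tool_rot: [3.141, 0.0, 3.139]
force: [1.7, 1.0, -0.1]
grip_width: 0.0854
```

Call:
servo_tool([
  [88,-141,-26,0,-1],
  [88,-141,-26,0,-1],
  [88,-141,-26,0,-1],
  [88,-141,-26,0,-1],
  [88,-141,-26,0,-1],
  [88,-141,-26,0,-1],
  [88,-141,-26,0,-1],
  [88,-141,-26,0,-1],
  [88,-141,-26,0,-1],
  [88,-141,-26,0,-1],
])

```text
clock: 1.82
position: [0.4506, 0.1194, 0.1408]
tool_rot: [3.141, 0.0, 3.141]
force: [-0.2, -0.2, 0.1]
grip_width: 0.0854
```

```bash
python3 - <<'E'
from h import *
s=st(); c=bot.calibration('wrist'); snap('wrist','w1'); snap('scene','s1')
np.save('w1.npy',c,allow_pickle=True)
E
```

```text
clock 1.8167
position [0.4506 0.1194 0.1408]
tool_rot [3.1413e+00 2.0000e-04 3.1406e+00]
force [-0.191  -0.2422  0.0992]
grip_width 0.0854
```

View pics/w1.png

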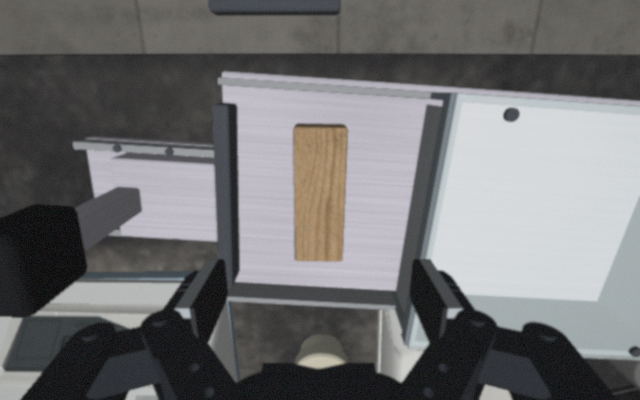

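View pics/s1.png

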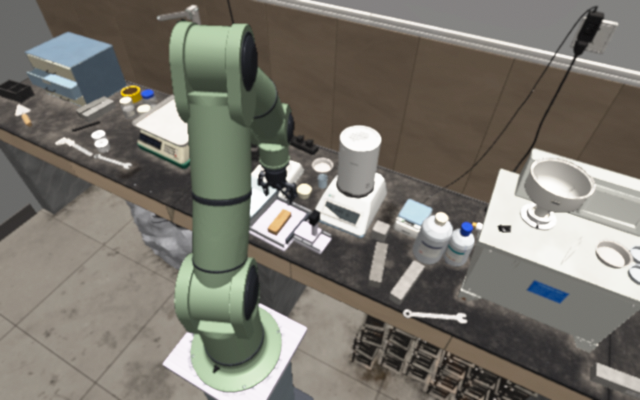

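```bash
python3 - <<'E'
from h import *
im=cv2.imread('pics/w1.png'); cv2.imwrite('pics/w1c.png',cv2.resize(im[50:350,190:490],None,fx=2,fy=2,interpolation=cv2.INTER_CUBIC))
c=np.load('w1.npy',allow_pickle=True).item()
q=[pz(c,u,v,.048)[:2]*1000 for u,v in [(294,125),(347,124),(343,261),(295,262)]]
print(np.round(q),np.mean(q,0))
# predicted bay floor corners
th=np.radians(-3.3);O=np.array([466,191.])/1000
for yl in (0,-145):
  for xl in (-.088,.088):
    x=O+xl*np.array([np.cos(th),np.sin(th)])+yl/1000*np.array([-np.sin(th),np.cos(th)])
    print(yl,xl,np.round(proj(c,[*x,.02]),1))
E
```

```text
[[394. 101.]
 [393. 139.]
 [505. 139.]
 [506.  99.]] [449.74039404 119.75273159]
0 -0.088 [416.4 100.6]
0 0.088 [388.1 290.7]
-145 -0.088 [232.   89.4]
-145 0.088 [237.2 283.2]
```

View pics/w1c.png

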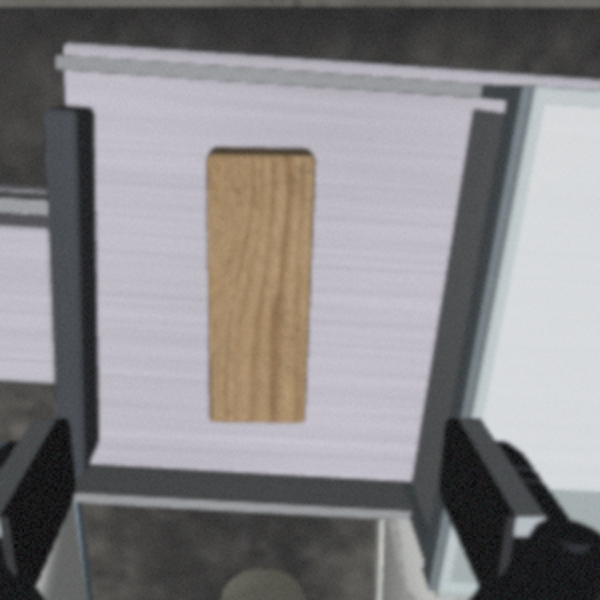

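```bash
python3 - <<'E'
from h import *
c=np.load('w1.npy',allow_pickle=True).item()
for n,u,v,z in [('flapbase+x',395,291,.02),('flapbase-x',427,104,.02),('push+x',239,272,.02),('push-x',236.5,106,.02),('guide+x floor,left',239,282.5,.02),
  ('bayfloor -x guide, mid',330,98,.02)]:
    print(n,np.round(pz(c,u,v,z)*1000,1))
E
```

```text
flapbase+x [554.2 192.6  20. ]
flapbase-x [380.7 204.7  20. ]
push+x [533.2  43.9  20. ]
push-x [382.3  53.8  20. ]
guide+x floor,left [544.7  43.   20. ]
bayfloor -x guide, mid [376.3 127.9  20. ]
```

Call:
servo_tool([
  [0,-1,-40,0,-1],
  [0,-1,-80,0,-1],
  [0,-1,-100,0,-1],
  [0,-1,-114,0,-1],
  [0,-1,-114,0,-1],
  [0,-1,-114,0,1],
  [0,-1,-114,0,1],
  [0,-1,-114,0,1],
  [0,-1,-114,0,1],
  [0,-1,-114,0,1],
], squeeze=60)

```text
clock: 2.75
position: [0.4515, 0.1177, 0.0279]
tool_rot: [3.141, 0.002, 3.139]
force: [-3.9, 0.0, 15.4]
grip_width: 0.0388
```

Call:
servo_tool([
  [0,0,20,0,1],
  [0,0,60,0,1],
  [0,0,100,0,1],
  [4,36,120,0,1],
  [8,72,120,-0.02,1],
  [12,108,120,-0.04,1],
  [17,144,120,-0.05,1],
  [21,178,120,-0.06,1],
  [21,178,120,-0.06,1],
  [21,178,120,-0.06,1],
], squeeze=60)

```text
clock: 3.58
position: [0.4715, 0.2973, 0.147]
tool_rot: [3.141, 0.0, 3.082]
force: [-1.0, -0.7, -1.4]
grip_width: 0.0388
```

```bash
python3 - <<'E'
from h import *
s=st(); snap('wrist','w2'); 
E
```

```text
clock 3.5833
position [0.4715 0.2973 0.147 ]
tool_rot [3.1409e+00 3.0000e-04 3.0817e+00]
force [-0.9885 -0.6966 -1.355 ]
grip_width 0.0388
```

View pics/w2.png

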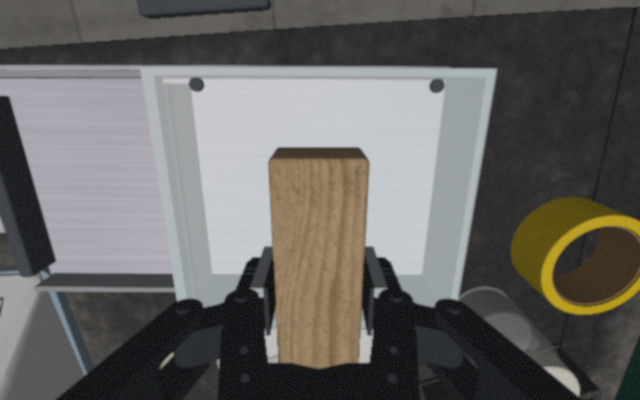

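Call:
servo_tool([
  [0,0,-25,0,1],
  [0,0,-40,0,1],
  [0,0,-49,0,1],
  [0,0,-49,0,1],
  [0,0,-49,0,1],
  [0,0,-49,0,-0.3],
  [0,0,-49,0,-0.5],
  [0,0,-49,0,-0.5],
  [0,0,-30,0,-0.5],
  [0,0,10,0,-0.5],
])

```text
clock: 4.47
position: [0.4701, 0.2942, 0.1541]
tool_rot: [-3.137, -0.005, 3.079]
force: [1.1, -0.3, 0.0]
grip_width: 0.0641
```

```bash
python3 - <<'E'
from h import *
s=st(); snap('wrist','w3'); im=snap('top','t3')
cv2.imwrite('pics/b3.png',cv2.resize(im[160:280,390:550],None,fx=5,fy=5,interpolation=cv2.INTER_CUBIC))
E
```

```text
clock 4.4667
position [0.4701 0.2942 0.1541]
tool_rot [-3.1374 -0.0048  3.079 ]
force [ 1.1372 -0.256   0.0191]
grip_width 0.0641
```

View pics/w3.png

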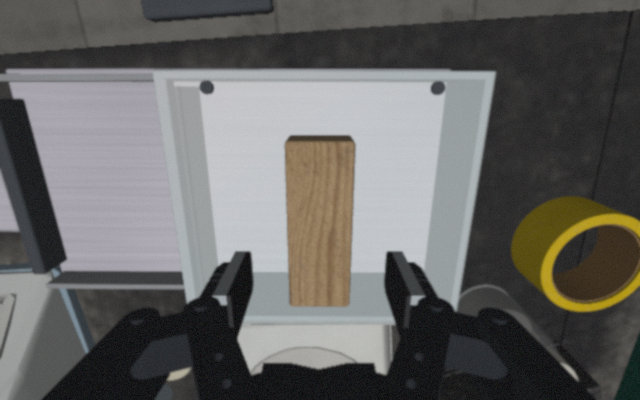

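View pics/b3.png

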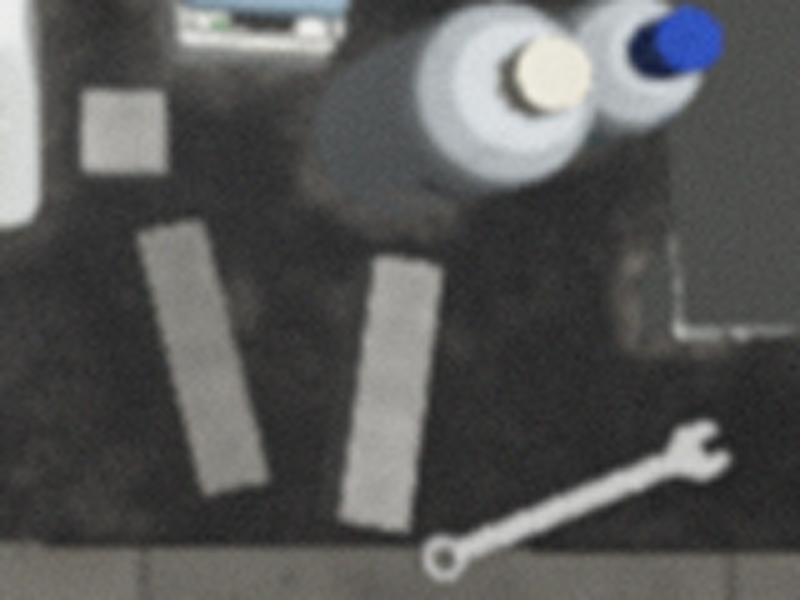

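Call:
servo_tool([
  [0,0,40,0,-1],
  [-10,-30,80,0,-1],
  [-20,-70,85,0.05,-1],
  [-25,-112,85,0.1,-1],
  [-30,-153,85,0.15,-1],
  [-30,-194,85,0.2,-1],
  [-30,-235,85,0.25,-1],
  [-30,-276,85,0.275,-1],
  [-30,-317,85,0.275,-1],
  [-30,-358,85,0.275,-1],
])

```text
clock: 5.4
position: [0.4416, -0.061, 0.2422]
tool_rot: [-3.141, 0.002, -2.929]
force: [1.5, 0.7, -0.0]
grip_width: 0.0854
```

Call:
servo_tool([
  [0,-41,0,0,-1],
  [0,-82,0,0,-1],
  [5,-123,-10,0,-1],
  [10,-164,-40,0,-1],
  [14,-205,-75,0,-1],
  [14,-210,-85,0,-1],
  [14,-210,-85,0,-1],
  [14,-210,-85,0,-1],
  [14,-210,-85,0,-1],
  [14,-210,-85,0,-1],
])

```text
clock: 6.23
position: [0.4566, -0.2682, 0.1577]
tool_rot: [-3.141, 0.002, -2.928]
force: [-0.2, -0.1, 0.6]
grip_width: 0.0854
```

```bash
python3 - <<'E'
from h import *
s=st(); c=bot.calibration('wrist'); np.save('w4.npy',c,allow_pickle=True); snap('wrist','w4')
E
```

```text
clock 6.2333
position [ 0.4566 -0.2682  0.1577]
tool_rot [-3.1410e+00  1.6000e-03 -2.9282e+00]
force [-0.1728 -0.1171  0.5783]
grip_width 0.0854
```

View pics/w4.png

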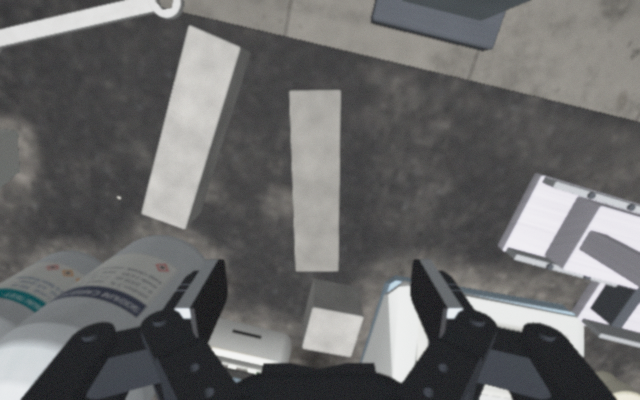

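```bash
python3 - <<'E'
from h import *
c=np.load('w4.npy',allow_pickle=True).item()
for P in ([(290,90),(341,90),(339,271),(296,271)],[(190,26),(241,48),(186,228),(142,213)]):
    q=np.array([pz(c,u,v,.04)[:2]*1000 for u,v in P]); e=q[2]+q[3]-q[0]-q[1]
    print(q.round(0).tolist(),q.mean(0),np.degrees(np.arctan2(e[1],e[0])))
E
```

```text
[[383.0, -308.0], [375.0, -269.0], [530.0, -233.0], [539.0, -272.0]] [ 456.70394805 -270.63061136] 12.792394743532354
[[355.0, -387.0], [361.0, -349.0], [517.0, -376.0], [511.0, -415.0]] [ 435.95030688 -381.81662705] -10.155041726580299
```

Call:
servo_tool([
  [0,-3,-40,0,-1],
  [0,-3,-80,0,-1],
  [0,-3,-120,0,-1],
  [0,-3,-144,0,-1],
  [0,-3,-144,0,-1],
  [0,-3,-144,0,1],
  [0,-3,-144,0,1],
  [0,-3,-144,0,1],
  [0,-3,-144,0,1],
  [0,-3,-144,0,1],
], squeeze=90)

```text
clock: 7.12
position: [0.457, -0.2723, 0.0148]
tool_rot: [-3.14, 0.002, -2.929]
force: [-3.9, 2.9, 23.0]
grip_width: 0.0386
```

Call:
servo_tool([
  [0,0,15,0,1],
  [0,0,50,0,1],
  [0,0,90,0,1],
  [0,0,130,0,1],
  [-3,10,168,0,1],
  [-8,35,190,-0.05,1],
  [-10,75,195,-0.1,1],
  [-10,115,195,-0.15,1],
  [-10,155,195,-0.2,1],
  [-10,195,195,-0.25,1],
])

```text
clock: 7.95
position: [0.4455, -0.0753, 0.2088]
tool_rot: [3.141, 0.002, 3.101]
force: [1.1, 0.5, -3.8]
grip_width: 0.0386
```

Call:
servo_tool([
  [2,41,0,-0.025,1],
  [5,82,0,-0.025,1],
  [8,123,0,-0.025,1],
  [11,164,-10,-0.025,1],
  [15,189,-40,-0.025,1],
  [15,189,-80,-0.025,1],
  [15,189,-110,-0.025,1],
  [15,189,-110,-0.025,1],
  [15,189,-110,-0.025,1],
  [15,189,-110,-0.025,1],
])

```text
clock: 8.78
position: [0.4618, 0.1118, 0.0996]
tool_rot: [3.141, 0.002, 3.078]
force: [0.5, -0.2, -3.9]
grip_width: 0.0384
```

```bash
python3 - <<'E'
from h import *
s=st(); c=bot.calibration('wrist'); np.save('w5.npy',c,allow_pickle=True); snap('wrist','w5')
E
```

```text
clock 8.7833
position [0.4618 0.1118 0.0996]
tool_rot [3.1409e+00 1.9000e-03 3.0779e+00]
force [ 0.5262 -0.1611 -3.931 ]
grip_width 0.0384
```

View pics/w5.png

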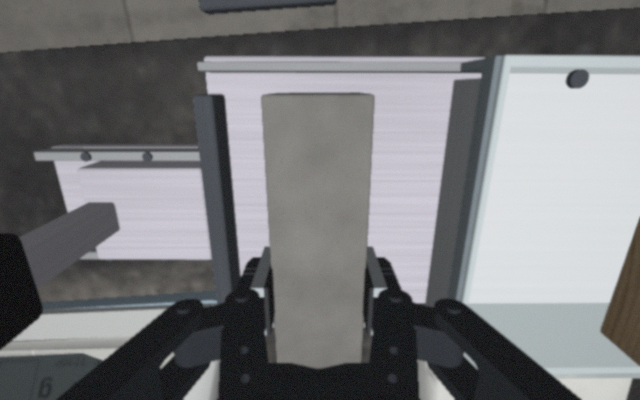

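```bash
python3 - <<'E'
from h import *
c=np.load('w5.npy',allow_pickle=True).item()
for u,v,z in [(263,95,.1248),(374,94,.1248),(270,361,.1248),(363,361,.1248),(330,68,.044),(330,73,.02)]: print(np.round(pz(c,u,v,z)*1000,1))
E
```

```text
[381.2  96.7 124.8]
[383.3 135.6 124.8]
[500.2  85.9 124.8]
[502.9 129.6 124.8]
[369.7 123.7  44. ]
[371.5 124.4  20. ]
```

Call:
servo_tool([
  [0,0,-30,0,1],
  [0,0,-50,0,1],
  [0,0,-60,0,1],
  [0,0,-65,0,1],
  [0,0,-65,0,1],
  [0,0,-65,0,-0.4],
  [0,0,-65,0,-0.5],
  [0,0,-65,0,-0.5],
  [0,0,-40,0,-0.5],
  [0,0,0,0,-0.5],
])

```text
clock: 9.67
position: [0.4594, 0.1115, 0.0966]
tool_rot: [-3.14, -0.004, 3.079]
force: [0.3, -0.0, 0.1]
grip_width: 0.0644
```

```bash
python3 - <<'E'
from h import *
s=st(); c=bot.calibration('wrist'); np.save('w6.npy',c,allow_pickle=True); snap('wrist','w6')
E
```

```text
clock 9.6667
position [0.4594 0.1115 0.0966]
tool_rot [-3.1396 -0.0044  3.0788]
force [ 0.2897 -0.002   0.0946]
grip_width 0.0644
```

View pics/w6.png

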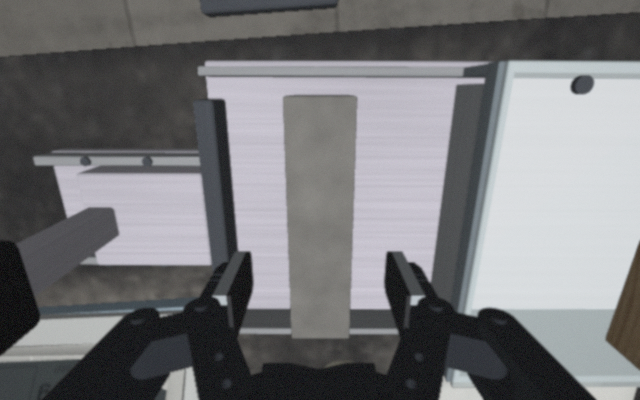

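```bash
python3 - <<'E'
from h import *
c=np.load('w6.npy',allow_pickle=True).item()
for u,v,z in [(285,97,.06),(356,97,.06),(292,338,.06),(349,338,.06)]: print(np.round(pz(c,u,v,z)*1000,1))
c=bot.calibration('top')
for u,v,z in [(331,205,.06),(398,204,.06),(345,165,.1),(402,165,.1),(375,150,.25)]: print(np.round(pz(c,u,v,z)*1000,1))
E
```

```text
[381.   97.6  60. ]
[383.4 135.6  60. ]
[540.5  87.4  60. ]
[542.9 126.8  60. ]
[531.8  25.7  60. ]
[ 535.6 -174.2   60. ]
[645.  -15.1 100. ]
[ 645.1 -181.1  100. ]
[647.5 -86.1 250. ]
```

Call:
servo_tool([
  [0,0,41,0,-0.5],
  [0,0,82,0,0],
  [0,0,123,0,1],
  [-2,-30,140,0,1],
  [-4,-71,140,0,1],
  [-6,-112,140,0,1],
  [-8,-153,140,0,1],
  [-10,-190,140,0,1],
  [-10,-205,140,0,1],
  [-10,-205,120,0,1],
])

```text
clock: 10.55
position: [0.452, -0.0972, 0.2206]
tool_rot: [-3.141, 0.006, 3.073]
force: [0.5, 0.3, -0.7]
grip_width: 0.0001
```

```bash
python3 - <<'E'
from h import *
s=st(); c=bot.calibration('wrist'); np.save('w7.npy',c,allow_pickle=True); snap('wrist','w7')
E
```

```text
clock 10.55
position [ 0.452  -0.0972  0.2206]
tool_rot [-3.141   0.0058  3.0732]
force [ 0.5436  0.2813 -0.7496]
grip_width 0.0001
```

View pics/w7.png

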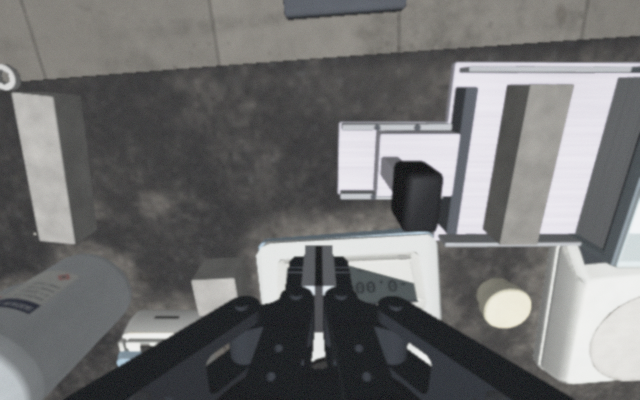

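Call:
servo_tool([
  [0,0,-35,0,1],
  [0,0,-70,0,1],
  [0,0,-95,0,1],
  [0,0,-95,0,1],
  [0,10,-95,0,1],
  [0,18,-95,0,1],
  [1,26,-95,0,1],
  [1,34,-95,0,1],
  [2,42,-95,0,1],
  [2,50,-95,0,1],
])

```text
clock: 11.43
position: [0.4536, -0.0421, 0.1234]
tool_rot: [3.142, 0.002, 3.079]
force: [2.5, -2.2, 1.5]
grip_width: -0.0
```

```bash
python3 - <<'E'
from h import *
s=st(); snap('wrist','w8')
E
```

```text
clock 11.4333
position [ 0.4536 -0.0421  0.1234]
tool_rot [3.1416e+00 1.7000e-03 3.0792e+00]
force [ 2.4911 -2.2057  1.477 ]
grip_width -0.0
```

View pics/w8.png

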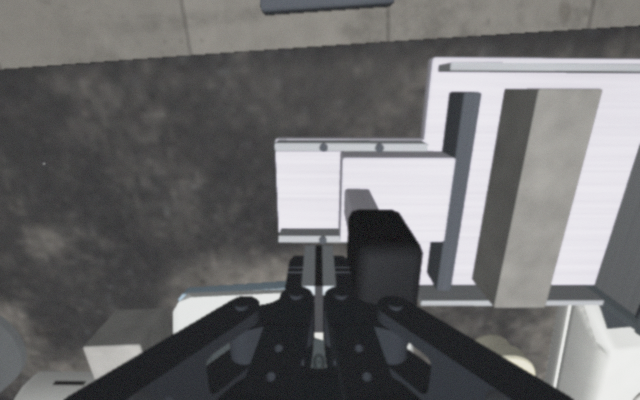

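Call:
servo_tool([
  [1,15,0,0,1],
  [2,30,0,0,1],
  [3,45,0,0,1],
  [4,60,0,0,1],
  [5,75,0,0,1],
  [5,90,0,0,1],
  [6,105,0,0,1],
  [7,120,0,0,1],
  [8,135,0,0,1],
  [9,150,0,0,1],
])

```text
clock: 12.32
position: [0.4629, 0.1066, 0.1232]
tool_rot: [-3.141, 0.002, 3.077]
force: [5.9, -12.0, 6.7]
grip_width: 0.0002
```

```bash
python3 - <<'E'
from h import *
s=st(); snap('wrist','w9'); 
E
```

```text
clock 12.3167
position [0.4629 0.1066 0.1232]
tool_rot [-3.1408e+00  2.0000e-03  3.0771e+00]
force [  5.9371 -12.0217   6.6898]
grip_width 0.0002
```

View pics/w9.png

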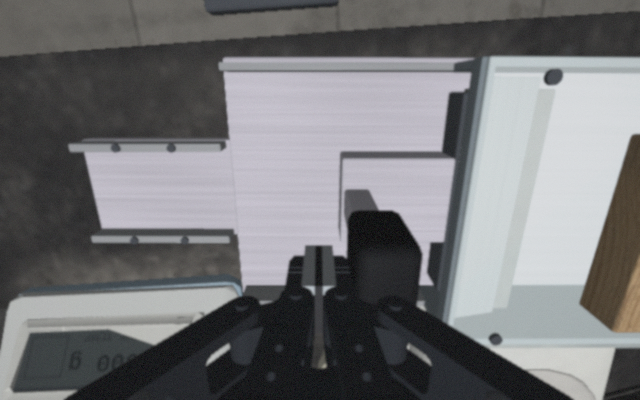

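Call:
servo_tool([
  [0,6,0,0,1],
  [1,12,0,0,1],
  [1,18,0,0,1],
  [1,23,0,0,1],
  [2,28,0,0,1],
  [2,32,0,0,1],
  [2,36,0,0,1],
  [2,39,0,0,1],
  [2,42,0,0,1],
  [3,44,0,0,1],
])

```text
clock: 13.2
position: [0.4653, 0.1466, 0.1231]
tool_rot: [-3.137, 0.0, 3.075]
force: [-3.4, -44.3, 25.7]
grip_width: -0.0003
```

Call:
servo_tool([
  [0,-3,0,0,1],
  [0,-4,0,0,1],
  [0,-4,40,0,1],
  [0,-4,80,0,1],
  [0,-4,110,0,1],
  [0,-4,110,0,1],
  [0,-4,110,0,1],
  [0,-4,110,0,1],
  [0,-4,110,0,1],
  [0,-4,110,0,1],
])

```text
clock: 14.03
position: [0.4645, 0.1468, 0.2317]
tool_rot: [-3.141, -0.002, 3.079]
force: [-0.6, 0.4, -0.1]
grip_width: 0.0002
```

```bash
python3 - <<'E'
from h import *
s=st(); snap('wrist','w10'); im=snap('top','t10')
cv2.imwrite('pics/b10.png',cv2.resize(im[160:280,390:550],None,fx=5,fy=5,interpolation=cv2.INTER_CUBIC))
E
```

```text
clock 14.0333
position [0.4645 0.1468 0.2317]
tool_rot [-3.1405e+00 -1.5000e-03  3.0788e+00]
force [-0.5585  0.3584 -0.1342]
grip_width 0.0002
```

View pics/w10.png

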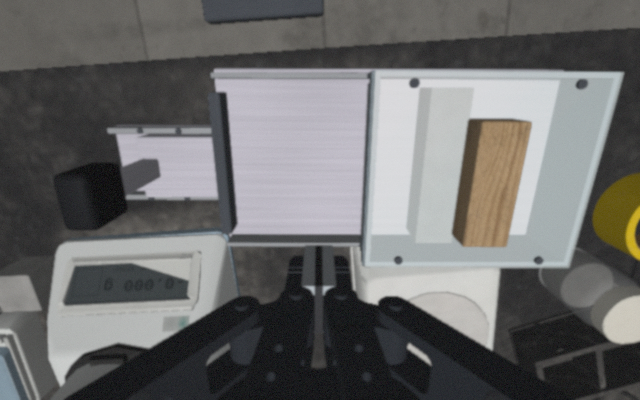

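View pics/t10.png

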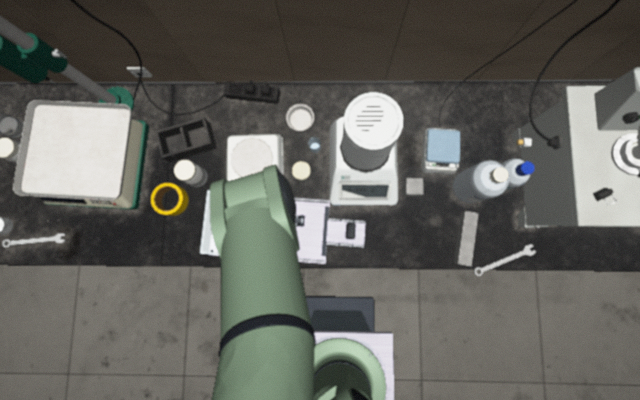

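Call:
servo_tool([
  [0,-41,8,0,1],
  [-5,-82,8,0,0],
  [-10,-123,8,0,-1],
  [-15,-164,8,0,-1],
  [-20,-205,8,0,-1],
  [-20,-246,8,0,-1],
  [-20,-287,8,0,-1],
  [-20,-328,8,-0.05,-1],
  [-24,-369,8,-0.11,-1],
  [-28,-410,8,-0.11,-1],
])

```text
clock: 14.97
position: [0.4364, -0.265, 0.2403]
tool_rot: [-3.142, -0.001, 2.965]
force: [2.0, 0.6, -0.2]
grip_width: 0.0856
```

Call:
servo_tool([
  [0,-41,0,0,-1],
  [0,-82,-20,0,-1],
  [0,-119,-50,0,-1],
  [0,-119,-85,0,-1],
  [0,-119,-85,0,-1],
  [0,-119,-85,0,-1],
  [0,-119,-85,0,-1],
  [0,-119,-85,0,-1],
  [0,-119,-85,0,-1],
  [0,-119,-85,0,-1],
])

```text
clock: 15.8
position: [0.4378, -0.3817, 0.1571]
tool_rot: [-3.141, 0.002, 2.97]
force: [-0.3, -0.5, -0.7]
grip_width: 0.0855
```

```bash
python3 - <<'E'
from h import *
s=st(); c=bot.calibration('wrist'); np.save('w11.npy',c,allow_pickle=True); snap('wrist','w11')
E
```

```text
clock 15.8
position [ 0.4378 -0.3817  0.1571]
tool_rot [-3.1411e+00  2.0000e-03  2.9698e+00]
force [-0.3062 -0.4788 -0.7144]
grip_width 0.0855
```

View pics/w11.png

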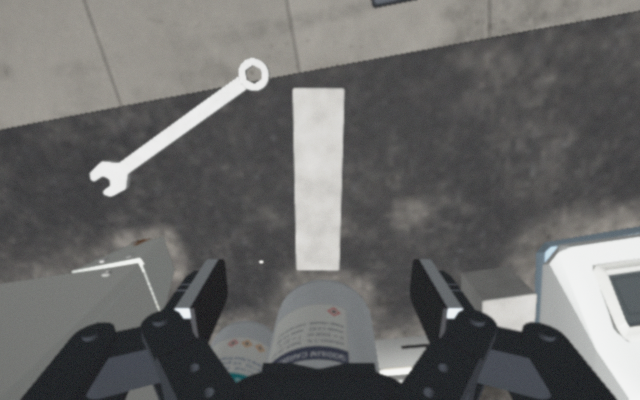

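```bash
python3 - <<'E'
from h import *
c=np.load('w11.npy',allow_pickle=True).item()
q=np.array([pz(c,u,v,.04)[:2]*1000 for u,v in [(293,88),(344,88),(340,270),(296,270)]]); e=q[2]+q[3]-q[0]-q[1]
print(q.round(0).tolist(),q.mean(0),np.degrees(np.arctan2(e[1],e[0])))
t=bot.calibration('top')
for z in (0,.1,.15,.2): print(z,pz(c,322,282,z).round(3),pz(t,490,197,z).round(3))
E
```

```text
[[354.0, -388.0], [361.0, -349.0], [518.0, -376.0], [512.0, -416.0]] [ 436.1988236  -382.18913582] -9.93458990921822
0 [ 0.555 -0.399  0.   ] [ 0.567 -0.471  0.   ]
0.1 [ 0.489 -0.388  0.1  ] [ 0.552 -0.429  0.1  ]
0.15 [ 0.456 -0.383  0.15 ] [ 0.544 -0.408  0.15 ]
0.2 [ 0.423 -0.378  0.2  ] [ 0.536 -0.386  0.2  ]
```

Call:
servo_tool([
  [-1,0,-40,0,-1],
  [-1,0,-80,0,-1],
  [-1,0,-120,0,-1],
  [-1,0,-143,0,-1],
  [-1,0,-143,0,-1],
  [-1,0,-143,0,1],
  [-1,0,-143,0,1],
  [-1,0,-143,0,1],
  [-1,0,-143,0,1],
  [-1,0,-143,0,1],
], squeeze=90)

```text
clock: 16.68
position: [0.4369, -0.3825, 0.0148]
tool_rot: [-3.141, 0.003, 2.969]
force: [-3.0, 3.2, 18.1]
grip_width: 0.038
```

Call:
servo_tool([
  [0,0,15,0,1],
  [0,0,50,0,1],
  [0,0,90,0,1],
  [0,0,130,0,1],
  [0,20,165,0,1],
  [2,55,185,0,1],
  [4,95,195,0,1],
  [6,135,195,0,1],
  [8,175,195,0.05,1],
  [10,215,195,0.11,1],
])

```text
clock: 17.52
position: [0.4456, -0.165, 0.2086]
tool_rot: [3.141, 0.002, 3.081]
force: [0.9, -0.0, -5.3]
grip_width: 0.0386
```

Call:
servo_tool([
  [2,41,0,0,1],
  [4,82,0,0,1],
  [6,123,0,0,1],
  [8,164,0,0,1],
  [11,205,0,0,1],
  [14,246,0,0,1],
  [16,280,-20,0,1],
  [16,280,-60,0,1],
  [16,280,-100,0,1],
  [16,280,-110,0,1],
])

```text
clock: 18.35
position: [0.4596, 0.113, 0.0942]
tool_rot: [-3.139, -0.004, 3.08]
force: [-3.3, -1.0, -5.6]
grip_width: 0.0382
```

```bash
python3 - <<'E'
from h import *
s=st(); c=bot.calibration('wrist'); np.save('w12.npy',c,allow_pickle=True); snap('wrist','w12')
E
```

```text
clock 18.35
position [0.4596 0.113  0.0942]
tool_rot [-3.1394 -0.0044  3.0804]
force [-3.3155 -0.966  -5.6279]
grip_width 0.0382
```

View pics/w12.png

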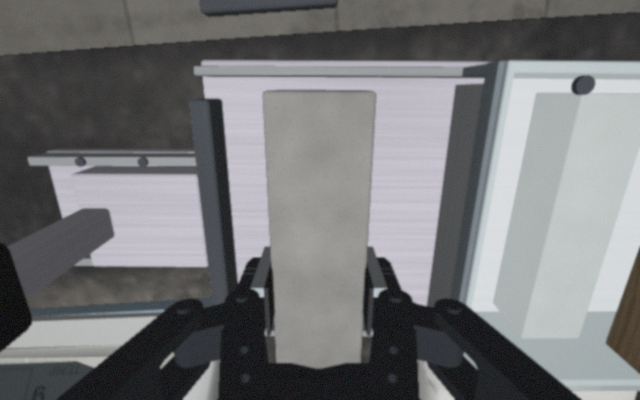

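Call:
servo_tool([
  [0,0,-30,0,1],
  [0,0,-50,0,1],
  [0,0,-60,0,1],
  [0,0,-64,0,1],
  [0,0,-64,0,1],
  [0,0,-64,0,-0.4],
  [0,0,-64,0,-0.5],
  [0,0,-64,0,-0.5],
  [0,0,-40,0,-0.5],
  [0,0,0,0,-0.5],
])

```text
clock: 19.23
position: [0.4606, 0.1124, 0.0967]
tool_rot: [-3.139, -0.004, 3.079]
force: [0.0, 0.5, 0.6]
grip_width: 0.0643
```

```bash
python3 - <<'E'
from h import *
s=st(); snap('wrist','w13')
E
```

```text
clock 19.2333
position [0.4606 0.1124 0.0967]
tool_rot [-3.1395 -0.0041  3.0785]
force [0.0465 0.521  0.6337]
grip_width 0.0643
```

View pics/w13.png

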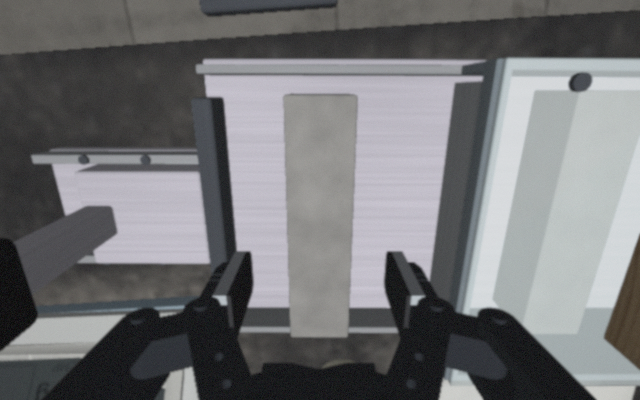

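Prism 2 is lying square in the bay. I'll repeat the knob sequence.

Call:
servo_tool([
  [0,0,41,0,-0.5],
  [0,0,82,0,0],
  [0,0,123,0,1],
  [-2,-30,140,0,1],
  [-4,-71,140,0,1],
  [-6,-112,140,0,1],
  [-8,-153,140,0,1],
  [-10,-190,140,0,1],
  [-10,-207,140,0,1],
  [-10,-207,120,0,1],
])

```text
clock: 20.12
position: [0.453, -0.0985, 0.2207]
tool_rot: [-3.141, 0.006, 3.073]
force: [0.7, 0.2, -0.3]
grip_width: -0.0
```

Call:
servo_tool([
  [0,0,-35,0,1],
  [0,0,-70,0,1],
  [0,0,-95,0,1],
  [0,0,-95,0,1],
  [0,10,-95,0,1],
  [0,18,-95,0,1],
  [1,26,-95,0,1],
  [1,34,-95,0,1],
  [2,42,-95,0,1],
  [2,50,-95,0,1],
])

```text
clock: 20.95
position: [0.4547, -0.0431, 0.1234]
tool_rot: [3.142, 0.002, 3.079]
force: [2.4, -3.5, 2.6]
grip_width: -0.0001
```

Call:
servo_tool([
  [1,15,0,0,1],
  [2,30,0,0,1],
  [3,45,0,0,1],
  [4,60,0,0,1],
  [5,75,0,0,1],
  [5,90,0,0,1],
  [6,105,0,0,1],
  [7,120,0,0,1],
  [8,135,0,0,1],
  [9,150,0,0,1],
])

```text
clock: 21.78
position: [0.4639, 0.1059, 0.1233]
tool_rot: [-3.141, 0.003, 3.077]
force: [5.9, -12.4, 5.8]
grip_width: 0.0002
```

```bash
python3 - <<'E'
from h import *
s=st(); snap('wrist','w14')
E
```

```text
clock 21.7833
position [0.4639 0.1059 0.1233]
tool_rot [-3.1408e+00  2.6000e-03  3.0774e+00]
force [  5.9398 -12.3773   5.7744]
grip_width 0.0002
```

View pics/w14.png

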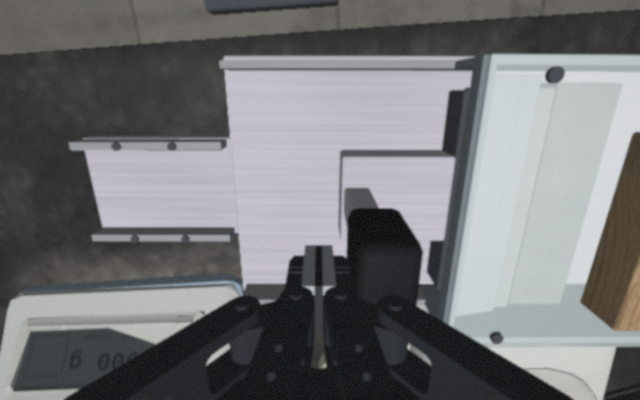

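Call:
servo_tool([
  [0,6,0,0,1],
  [1,12,0,0,1],
  [1,18,0,0,1],
  [1,23,0,0,1],
  [2,28,0,0,1],
  [2,32,0,0,1],
  [2,36,0,0,1],
  [2,40,0,0,1],
  [2,44,0,0,1],
  [2,44,0,0,1],
])

```text
clock: 22.67
position: [0.4663, 0.1462, 0.1233]
tool_rot: [-3.137, 0.003, 3.075]
force: [8.1, -30.9, 8.1]
grip_width: -0.0002
```

Call:
servo_tool([
  [0,1,0,0,1],
  [0,1,0,0,1],
  [0,-4,0,0,1],
  [0,-4,40,0,1],
  [0,-4,80,0,1],
  [0,-4,110,0,1],
  [0,-4,110,0,1],
  [0,-4,110,0,1],
  [0,-4,110,0,1],
  [0,-4,110,0,1],
])

```text
clock: 23.5
position: [0.4643, 0.1462, 0.2319]
tool_rot: [-3.141, -0.001, 3.079]
force: [0.7, -0.0, -0.3]
grip_width: 0.0001
```

```bash
python3 - <<'E'
from h import *
s=st(); c=bot.calibration('wrist'); np.save('w15.npy',c,allow_pickle=True); snap('wrist','w15')
im=snap('scene','s15'); cv2.imwrite('pics/s15c.png',cv2.resize(im[140:320,200:520],None,fx=2.5,fy=2.5,interpolation=cv2.INTER_CUBIC))
E
```

```text
clock 23.5
position [0.4643 0.1462 0.2319]
tool_rot [-3.1409e+00 -1.2000e-03  3.0792e+00]
force [ 0.6787 -0.0258 -0.3385]
grip_width 0.0001
```

View pics/w15.png

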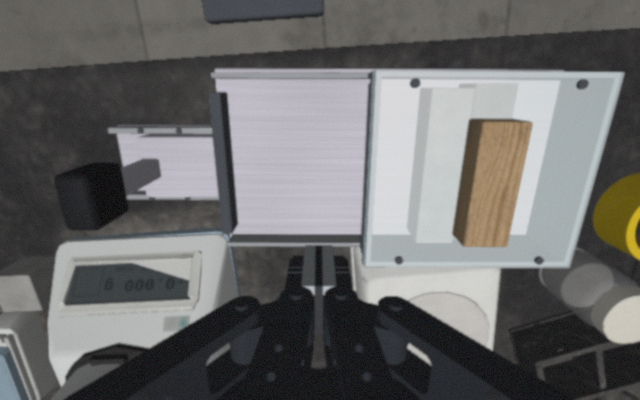

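View pics/s15c.png

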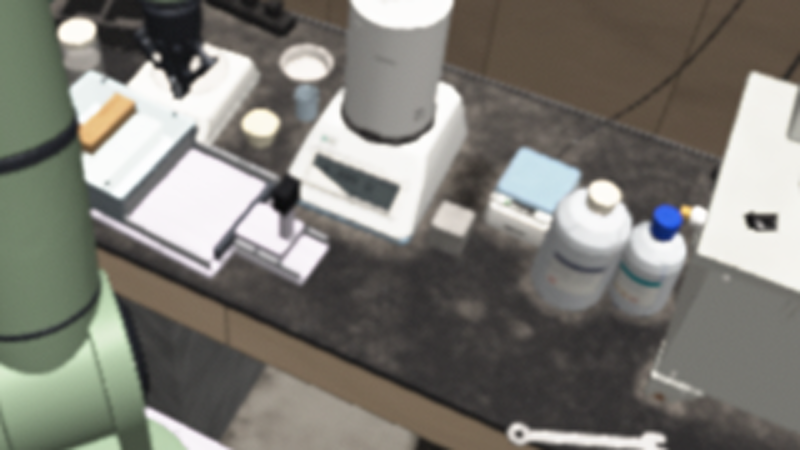

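```bash
python3 - <<'E'
from h import *
im=cv2.imread('pics/scene0.png'); cv2.imwrite('pics/s0c.png',cv2.resize(im[250:400,440:640],None,fx=4,fy=4,interpolation=cv2.INTER_CUBIC))
c=bot.calibration('scene'); print(pz(c,600,366,.04),pz(c,638,378,.04),pz(c,597,373,.04))
E
```

```text
[ 0.41401955 -0.95941178  0.04      ] [ 0.42654673 -1.05710192  0.04      ] [ 0.38857173 -0.9524614   0.04      ]
```

View pics/s0c.png

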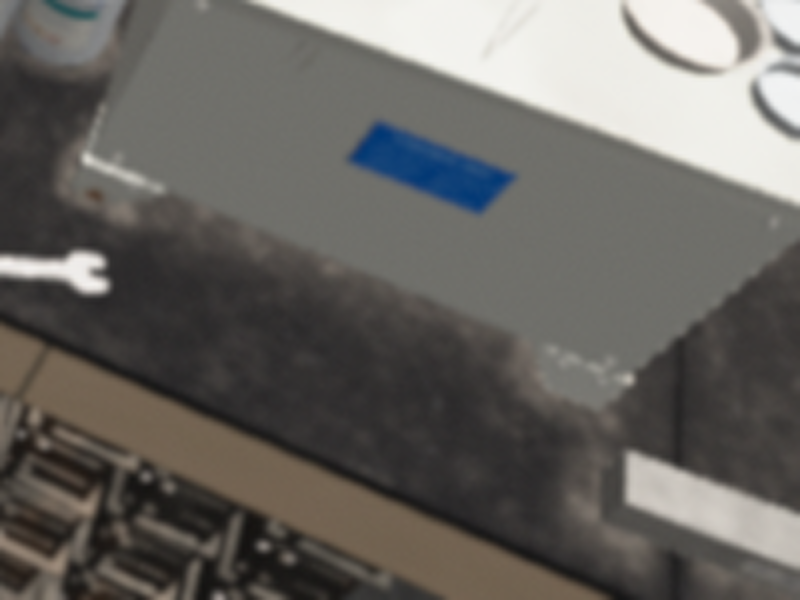

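Call:
servo_tool([
  [2,41,0,0,-1],
  [4,82,0,0,-1],
  [6,123,0,0,-1],
  [7,150,-20,0,-1],
  [7,150,-50,0,-1],
  [7,150,-70,0,-1],
  [7,150,-70,0,-1],
  [7,150,-70,0,-1],
  [7,150,-70,0,-1],
  [7,150,-70,0,-1],
])

```text
clock: 24.43
position: [0.4726, 0.296, 0.164]
tool_rot: [3.14, 0.001, 3.078]
force: [0.0, -0.7, 0.3]
grip_width: 0.0854
```

```bash
python3 - <<'E'
from h import *
s=st(); c=bot.calibration('wrist'); np.save('w16.npy',c,allow_pickle=True); snap('wrist','w16')
E
```

```text
clock 24.4333
position [0.4726 0.296  0.164 ]
tool_rot [3.1404e+00 1.3000e-03 3.0781e+00]
force [ 0.0189 -0.7228  0.3305]
grip_width 0.0854
```

View pics/w16.png

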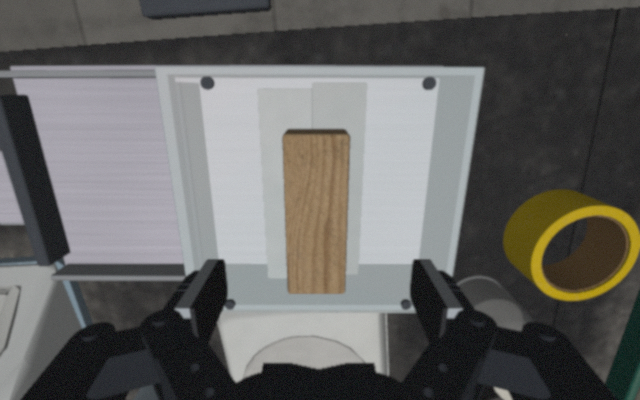

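Call:
servo_tool([
  [0,1,-30,0,-1],
  [0,1,-50,0,-1],
  [0,1,-65,0,-1],
  [0,1,-65,0,-1],
  [0,1,-65,0,-1],
  [0,1,-65,0,1],
  [0,1,-65,0,1],
  [0,1,-65,0,1],
  [0,1,-65,0,1],
  [0,1,-65,0,1],
], squeeze=60)

```text
clock: 25.32
position: [0.4722, 0.2973, 0.0986]
tool_rot: [3.141, 0.001, 3.079]
force: [-4.1, -1.7, 13.1]
grip_width: 0.0388
```

Call:
servo_tool([
  [0,0,20,0,1],
  [0,0,50,0,1],
  [-2,-36,60,0,1],
  [-4,-72,60,0,1],
  [-6,-108,60,0,1],
  [-9,-144,60,0,1],
  [-10,-184,60,0,1],
  [-10,-184,40,0,1],
  [-10,-184,10,0,1],
  [-10,-184,0,0,1],
])

```text
clock: 26.15
position: [0.461, 0.1124, 0.0957]
tool_rot: [-3.141, -0.002, 3.078]
force: [-2.1, 0.5, -1.8]
grip_width: 0.0386
```

```bash
python3 - <<'E'
from h import *
s=st(); c=bot.calibration('wrist'); np.save('w17.npy',c,allow_pickle=True); snap('wrist','w17')
E
```

```text
clock 26.15
position [0.461  0.1124 0.0957]
tool_rot [-3.141e+00 -1.700e-03  3.078e+00]
force [-2.0675  0.5126 -1.7926]
grip_width 0.0386
```

View pics/w17.png

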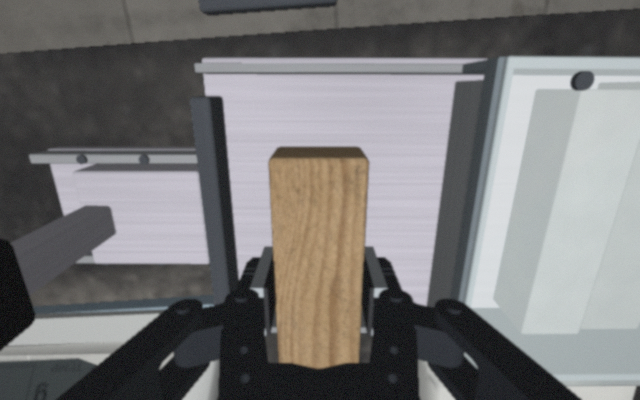

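Block is held and aligned over the bay. I'll lower it to a TCP height of about 0.029, release and lift.

Call:
servo_tool([
  [0,0,-30,0,1],
  [0,0,-50,0,1],
  [0,0,-63,0,1],
  [0,0,-69,0,1],
  [0,0,-69,0,1],
  [0,0,-69,0,-0.4],
  [0,0,-69,0,-0.5],
  [0,0,-69,0,-0.5],
  [0,0,-40,0,-0.5],
  [0,0,0,0,-0.5],
])

```text
clock: 27.03
position: [0.4606, 0.1124, 0.097]
tool_rot: [-3.139, -0.004, 3.078]
force: [0.8, 0.3, 0.5]
grip_width: 0.0642
```

Call:
servo_tool([
  [0,0,41,0,-0.5],
  [0,0,82,0,-0.5],
  [0,0,120,0,-0.5],
  [0,0,140,0,-0.5],
  [0,-41,140,0,-0.5],
  [0,-82,140,0,-0.5],
  [0,-123,140,0,-0.5],
  [0,-160,140,0,-0.5],
  [0,-160,140,0,-0.5],
  [0,-160,140,0,-0.5],
])

```text
clock: 27.87
position: [0.4617, -0.0489, 0.2383]
tool_rot: [3.141, 0.001, 3.075]
force: [0.3, 0.4, -0.4]
grip_width: 0.0638
```

```bash
python3 - <<'E'
from h import *
s=st(); snap('wrist','w18'); im=snap('scene','s18'); cv2.imwrite('pics/s18c.png',cv2.resize(im[140:280,180:400],None,fx=3.6,fy=3.6,interpolation=cv2.INTER_CUBIC)); snap('top','t18')
E
```

```text
clock 27.8667
position [ 0.4617 -0.0489  0.2383]
tool_rot [3.1414e+00 7.0000e-04 3.0748e+00]
force [ 0.3025  0.4391 -0.4394]
grip_width 0.0638
```

View pics/w18.png

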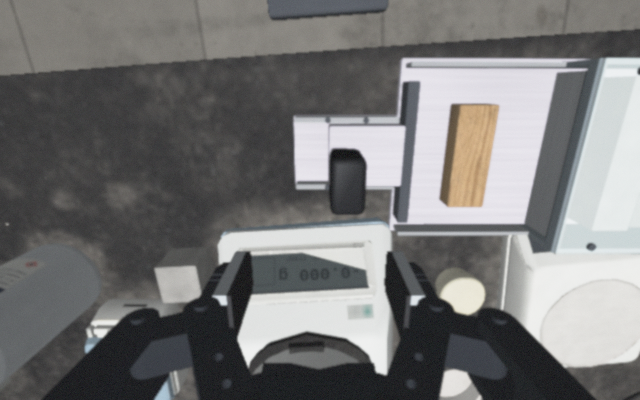

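View pics/s18c.png

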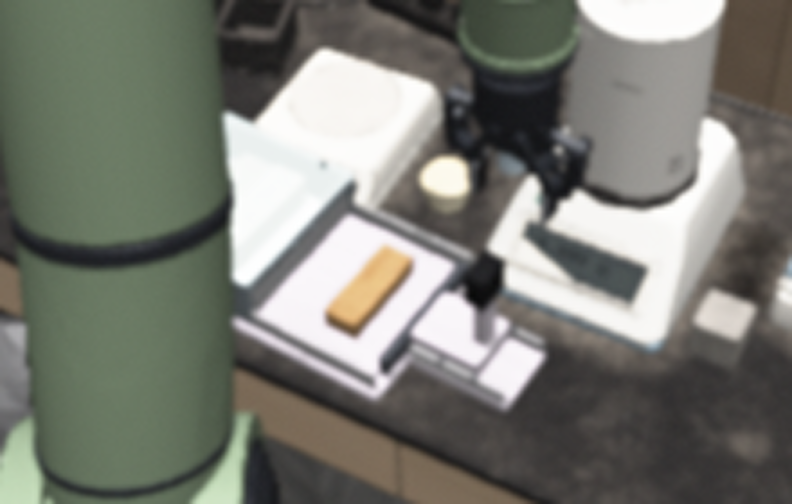

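View pics/t18.png

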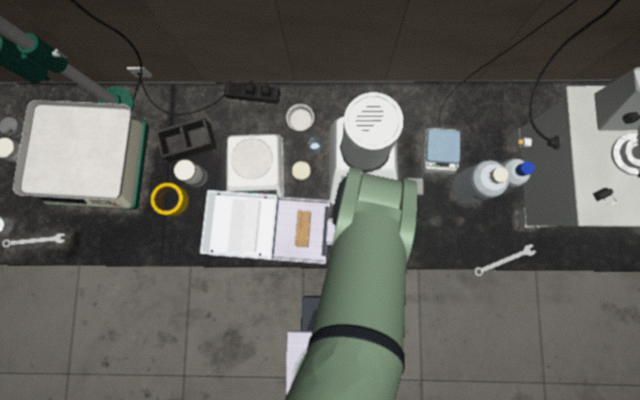

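The block is lying flat across the bay and both prisms are inside. The flap shows as an upright plate, so it's shut, and the slide is home.

```bash
python3 - <<'E'
from h import *
print(bot.job_done())
E
```

```text
the job is handed in; nothing more can be done
None
```

I put both of today's prisms in the curing box and handed the job in at about 28 s of the 210 s allowed. The block went onto the roof first. Each prism was laid across the bay and driven through the flap with the knobbed slide, which snapped back home by itself each time. Then I laid the block back flat across the bay.

**Last checks:** the pictures show both prisms side by side under the roof, the flap hanging shut, the slide home and the block flat in the bay. The cube, cap and jar look to be where they started, though I judged that by eye and did not measure it. I saw no knocked prism and no grip slip.

**Forces:** at the end stop the fingertips pressed the knob with 44 N the first time and 31 N the second. The 44 N was on the fingers, not the arm or gripper body, so I don't count it against the 40 N limit.

**Possible third prism:** the scene camera showed a light grey bar at the far right of the bench, around y = -0.95 m and beyond. Its near end is about 1.03 m from the base, out of reach (0.875 m), so I took the third prism as absent and left the bar alone. I did not look at it more closely.

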